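Shut and bolt the solvent chest

TASK

The yellow solvent chest has been left ajar: push its lid shut, push the bolt's red-knobbed handle along its slot until the bolt is fully home through the staple on the rim, and then tip the handle sideways into the notch at the end of the slot until it lies down flat. Nothing needs gripping: do not raise the lid or pick anything up, leave the bottles and glassware standing where they are, and finish with the hand clear.

Things in the scene. Friction and masses are not known exactly. Their poses are not given: they have to be found in the camera images.
- chest: Fixed yellow steel solvent chest, 260 (its x) x 360 (its y) x 160 mm high. Origin: centre of its underside, on the bench; z up. Its lid is hinged along its +y side (hinge line parallel to x, 175 mm from the centre, 150 mm above the bench); a fixed rim shelf 62 mm wide lies along its -y side, its top 160 mm above the bench, level with the top of the shut lid. The chest is placed and turned differently each time (a turn of up to about 26 degrees either way).
- lid (a joint): Opening angle of the chest's lid in rad: 0 shut, at most 0.6; starts ajar at 0.22 to 0.45. The lid is a yellow plate 260 x 292 x 10 mm whose free edge is towards the chest's -y side. Its stiff hinge stays at any angle; about 2 to 5 N downward at lid_push closes it. A black bow handle 90 mm long stands 41 mm above the lid, over the chest's x = +95 mm. The barrel bolt is screwed on the lid, along the chest's y, over x = 0.
- lid_push (a point): Bare place on the lid's top face, 235 mm from the hinge line, near the free edge, at the chest's x = -80 mm: a good place to push the lid down. With the lid shut it lies 160 mm above the bench, at chest (x, y) = (-80, -60) mm.
- bolt (a joint): Travel of the bolt in m: 0 drawn back, 0.045 fully home through the staple; it slides towards the chest's -y. Starts within 12 mm of drawn back. Round bar of 12 mm diameter, its axis 11 mm above the lid's top face. Sliding friction about 2 N; it stays where it is left.
- bolt_handle (a joint): Turn of the bolt's handle about the bar in rad: 0 standing straight up from the lid, 1.42 lying flat over the chest's -x side. Light friction: it stays where it is left. The slot holds it upright all along; only with the bolt within about 2 mm of home does the side notch (12 mm wide, on the chest's -x side) let it tip over.
- knob (a point): Centre of the red ball knob (18 mm diameter) at the end of the bolt's handle, 38 mm from the bar's axis; the shank below it is 8 mm thick. Upright on the shut lid the knob's centre is 49 mm above the lid's top. It is at chest x = 0, y = -30 mm when the bolt is drawn back and y = -75 mm when it is home (lid shut).
- slot_corner (a point): Corner of the L-shaped slot in the steel barrel: middle of the slot at the notch, at the top of the slot's walls (21 mm above the lid's top; the walls' outsides are 17 mm apart). With the bolt home the handle's shank passes through this point.
- staple (a point): Centre of the staple's opening (16 mm wide, steel, fixed on the rim shelf, its top 24 mm above the shelf) that receives the bolt; on the line of the bolt of the shut lid, 59 mm beyond slot_corner.
- vial: Small amber vial with white cap, 27 mm diameter, 54 mm tall, standing loose on the chest's rim shelf. Origin: centre of its underside. A bystander.
- jar: White jar with red lid, 64 mm diameter, 85 mm tall, loose on the bench beside the chest's -y side. Origin: centre of its underside. A bystander.
- amber_bottle: Amber solvent bottle with red cap, 92 mm diameter, 215 mm tall. Origin: centre of its underside. A bystander.
- conical_flask: Conical glass flask with green stopper, 84 mm diameter, 149 mm tall. Origin: centre of its underside. A bystander.
- vol_flask: Volumetric glass flask with white stopper, 72 mm diameter, 199 mm tall. Origin: centre of its underside. A bystander.
- wash_bottle: White wash bottle with blue cap, 60 mm diameter, 185 mm tall with its spout. Origin: centre of its underside. A bystander.

How it is judged:
On the way, in this order (a step that is already met when the one before it is completed fails the run):
1. the lid is pushed shut (value of joint lid below 0.025 rad), for 0.1 s.
2. with the lid shut, the bolt is fully home, its handle still up (value of joint bolt above 0.0405 m and value of joint lid below 0.025 rad and value of joint bolt_handle below 0.6 rad), for 0.1 s.
At the end, for the whole second after the job is handed in: The lid is shut (within 0.025 rad), the bolt is home (at least 40.5 of 45 mm) and its handle lies down in the notch (at least 1.2 of 1.42 rad), all at rest (value of joint lid below 0.025 rad and value of joint bolt above 0.0405 m and value of joint bolt_handle above 1.2 rad and velocity of joint bolt_handle below 0.05 rad/s and velocity of joint bolt below 0.005 m/s); the robot touches nothing.
It fails at once if the lid is raised higher instead of being pushed shut (value of joint lid above 0.48 rad).
It fails at once if a bystander is lifted, knocked over or pushed more than 30 mm (distance of any of vial, jar, amber_bottle, conical_flask, vol_flask, wash_bottle from where it was at the start of the episode above 0.03 m).
It also fails if it takes over 48 s, if anything falls off the work surface, if the arm or the gripper's body presses on something with over 40 N, if the wrist force passes 120 N, or if a joint passes its speed limit or range.

ROBOT

A 6-joint arm with a two-finger parallel gripper is mounted at the origin on the work surface. World frame = base frame: x ahead of the robot, y to its left, z up, the work surface at z = 0. Lengths are in m, angles in rad, forces in N, time in s.
With the tool pointing down it reaches from about 0.35 to 0.775 m from the base axis. Payload 5.5 kg.
Tool frame: the origin (TCP) lies at the very end of the fingers, on their centre line; the grasp point (between the pads) lies 19 mm behind it; x points along the fingers, y is the direction in which the jaws open and shut, and the axes are right-handed (so a half turn about x gives the same grasp; the last joint's range is limited). The gripper opens to 85 mm and grips with 20 to 120 N. Pads are 22 mm wide; open, the fingers measure 114 mm over their backs; the gripper's body (76 mm by 85 mm) begins 54 mm behind the grasp point. The pads swing forward as they close: fully open they stand 13 mm farther back than shut.
Start: joints at [-0.14, 0.313, 0.046, 1.304, 0, 1.431], TCP at [0.575, -0, 0.231] pointing down, gripper open.
Joint ranges: [-2.76, 2.76], [-0.86, 1.69], [-1.03, 1.26], [-2.2, 2.34], [-1.47, 1.5], [-3.14, 3.14]. Speed limits (rad/s): [2.57, 2.57, 3.14, 3.14, 3.14, 3.14].

INTERFACE

Orientations are given as a unit quaternion [w, x, y, z].
In Python, from workcell import readout, cams, env, finder gives the robot as it stands.
- The arm moves only by the tool drive_tool, never from a script. Its argument "moves" is a list that holds one entry, the list of rows, each a list of 7 numbers: the shift along the tool's x, y, z in m, then the turn, a rotation vector about the tool's x, y, z in rad, then the closure in counts, from 0 (fully open) to 255 (shut). A call has exactly 5 rows; each row is the pose to reach, as a shift and turn from the pose measured when the call began, along the tool's axes at that moment; what a row does not reach only later rows make up. A row lasts 1/8 s, in which the tool goes at most 62.5 mm and 10.7 degrees, less where a joint would pass 70% of its speed; a pose out of reach is approached as far as the arm can. A call with a gripper value outside its range is refused whole. The fingers move at their own pace and stop on an object; "squeeze" is the grip in N (left out, the last holds). Time passes only in rows, so rows that repeat a pose let the fingers close, or fill a call up. It gives the time, the measured TCP pose, the force and the opening at its end, in the units of the state.
- readout.get_state(): the state, without advancing time (a new reading comes with each control period).
- cams.read_camera(name): name is "scene" or "side" or "wrist"; returns the picture (480x640x3 uint8, blue, green, red); there is no depth.
- cams.camera_params(name): a dict with "mtx" (3x3 intrinsics, pixels), "R" (3x3) and "t" (3): a world point X has camera coordinates R X + t; the wrist camera has in their place "mount" (4x4, takes a point from camera to tool coordinates, whose origin is the TCP and whose axes are the tool frame's). Camera axes: x right, y down, z forward; pixel columns grow to the right and rows downward; lengths in m; the calibration is good to about 2 mm. A picture is of the moment at which its call begins: read the wrist's pose just before it. camera_params takes no time and is no camera call.
- env.hand_in(): hands the job in, once; it reports no verdict.
Trained networks look in the newest picture that a camera, given by its name, has taken for a name from the list of things; names that differ only in an ending like _2 or _b are one class to them, and where a whole thing is asked for, a point or a joint stands for the part that bears it (a point fixed in the world has none). Each returns a list of dicts, best first, with "conf" (0 to 1); they miss things now and then, are a little off and sometimes report something else, mostly with a low value. They report only what shows in the picture. A call takes as long as a camera call.
- finder.regions_of(camera, name): "pixels" (480x640 bool, what is visible of it) and "point" ([column, row] in pixels, amid what is visible of it).
The state is a dict: "clock": time; "joint_pos": joint angles; "qvel": joint speeds; "tau": joint torques, N m; "tcp_pos": TCP position; "orientation": TCP orientation; "wrist_force": force on the tool from outside, world axes, zero at the start; "ft_torque": the same for the moment, N m; "finger_gap": finger opening in m.
Only numpy, scipy, OpenCV 4.12 (cv2) and the standard library are available. Lean on these libraries where they do the work, as an engineer would, in place of code of your own. Each camera call takes 0.05 s, during which the arm holds its last target.

## Working session

There is one attempt and no reset: what is moved stays moved. The work goes in short steps, Python scripts to look and compute and a tool call to move; the robot and the scene stay as the last step left them, time stands still between calls to the robot, and variables do not carry over. Pictures are saved under pics/ and viewed, and the job is handed in when it is done.

Besides the shell and the picture viewer there is one more tool, called as name(argument=value, ...), one argument or row to a line, values as JSON. drive_tool: Moves the arm, as the interface text tells. Its arguments: {"type":"object","properties":{"moves":{"type":"array"},"squeeze":{"type":"number"}},"required":["moves"]}

```bash
mkdir -p pics; ls; python3 - <<'E'
from workcell import readout,cams,env,finder
import cv2,numpy as np
s=readout.get_state();print(s)
for c in ["scene","side","wrist"]:
    im=cams.read_camera(c);cv2.imwrite(f"pics/{c}0.png",im)
    p=cams.camera_params(c);print(c,{k:np.round(np.array(v),4).tolist() for k,v in p.items()})
    for n in ["chest","lid","knob","lid_push","slot_corner","staple","vial","jar"]:
        try:
            r=finder.regions_of(c,n)
            print(n,[(round(d["conf"],2),np.round(d["point"],1).tolist(),int(d["pixels"].sum())) for d in r[:2]])
        except Exception as e: print(n,e)
E
```

```text
pics
{'clock': 0.0, 'joint_pos': array([-1.39556351e-01,  3.13987721e-01,  4.49690467e-02,  1.30359786e+00,
        8.91556842e-06,  1.43120193e+00]), 'qvel': array([ 2.07208194e-03, -6.54201445e-05,  1.70939623e-03, -2.56683625e-03,
       -8.33364554e-04,  6.34138687e-04]), 'tau': array([-2.90074182e-03, -4.80629075e+01,  2.98531097e+01,  1.95313990e-02,
       -3.83516899e-04, -4.27451073e-05]), 'tcp_pos': array([5.74485431e-01, 9.04538171e-05, 2.30412025e-01]), 'orientation': array([ 0.49949347,  0.49960548,  0.50052513, -0.50037508]), 'wrist_force': array([ 0.13687007, -0.40581042,  0.00733149]), 'ft_torque': array([0.02314753, 0.04343738, 0.01869886]), 'finger_gap': 0.08519231532157812}
scene {'mtx': [[465.4733, 0.0, 319.421], [0.0, 465.4733, 239.6715], [0.0, 0.0, 1.0]], 'R': [[0.2158, 0.9764, -0.0012], [0.6135, -0.1365, -0.7778], [-0.7596, 0.1671, -0.6285]], 't': [-0.1762, -0.252, 1.7492]}
chest [(0.63, [210.2, 280.8], 772), (0.57, [299.3, 243.5], 14848)]
lid [(0.75, [210.5, 280.5], 769), (0.7, [317.9, 209.3], 4757)]
knob [(0.46, [317.7, 211.5], 4908)]
lid_push [(0.81, [316.4,
[... 621 characters left out ...]
 [(0.55, [289.8, 240.0], 4472)]
staple [(0.79, [301.4, 270.1], 11928)]
vial [(0.68, [358.3, 266.7], 131)]
jar [(0.84, [344.6, 341.2], 616)]
wrist {'mtx': [[352.9036, 0.0, 322.5329], [0.0, 352.9036, 238.6698], [0.0, 0.0, 1.0]], 'mount': [[0.0003, -0.2675, 0.9636, -0.142], [1.0, -0.001, -0.0006, 0.001], [0.0011, 0.9636, 0.2675, -0.0683], [0.0, 0.0, 0.0, 1.0]]}
chest [(0.95, [269.6, 189.1], 195768)]
lid [(0.72, [269.4, 192.4], 195437)]
knob [(0.72, [244.6, 337.5], 2690)]
lid_push [(0.63, [271.7, 191.6], 195518)]
slot_corner [(0.95, [269.3, 189.5], 195945)]
staple [(0.76, [271.0, 192.5], 196066)]
vial [(0.91, [522.1, 457.2], 413), (0.28, [246.1, 339.5], 2620)]
jar [(0.4, [270.1, 192.1], 195642)]
```

View pics/scene0.png

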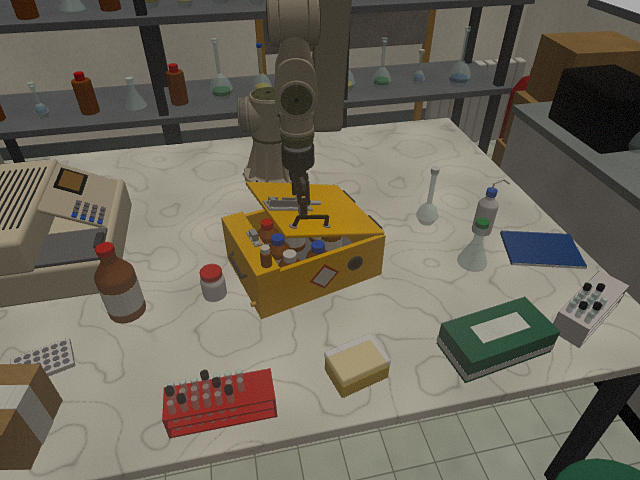

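View pics/side0.png

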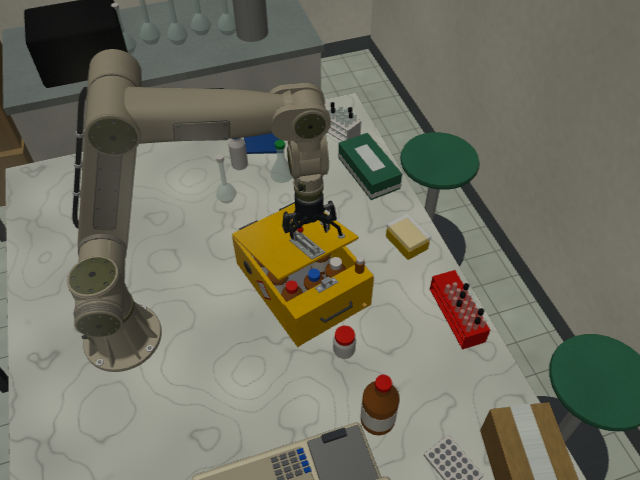

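View pics/wrist0.png

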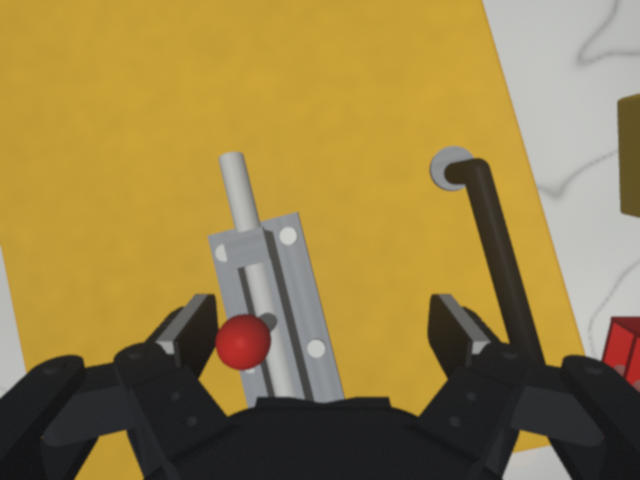

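The wrist view shows the knob at about (244,342) and the barrel along the lid. The scene view shows the lid hinged on image right and the rim on the left. I'll zoom in for corners.

```bash
python3 - <<'E'
import cv2
a=cv2.imread("pics/scene0.png")[165:325,205:405];cv2.imwrite("pics/sc_z.png",cv2.resize(a,None,fx=4,fy=3.75,interpolation=cv2.INTER_CUBIC))
a=cv2.imread("pics/scene0.png")[170:320,210:400];cv2.imwrite("pics/sc_z.png",cv2.resize(a,None,fx=4,fy=4,interpolation=cv2.INTER_CUBIC))
a=cv2.imread("pics/side0.png")[195:345,225:385];cv2.imwrite("pics/si_z.png",cv2.resize(a,None,fx=4,fy=4,interpolation=cv2.INTER_CUBIC))
E
```

```text
(no output)
```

View pics/sc_z.png

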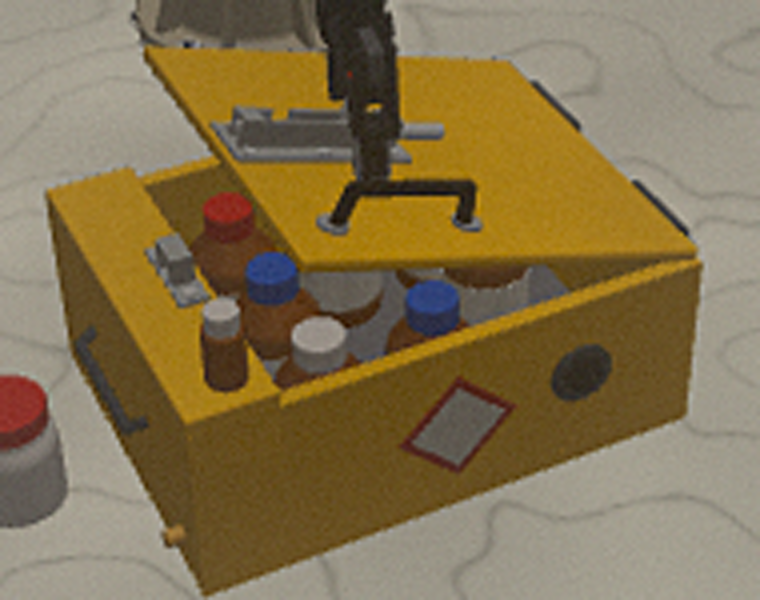

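View pics/si_z.png

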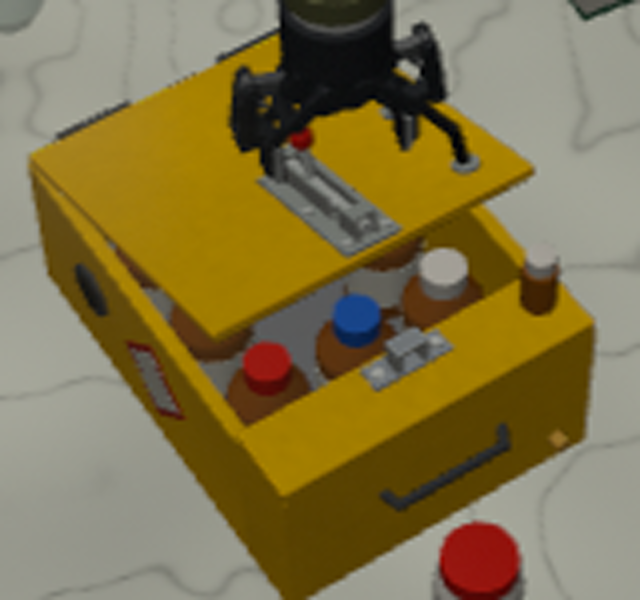

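```bash
cat > h.py <<'E'
import numpy as np,cv2
from scipy.optimize import least_squares
from scipy.spatial.transform import Rotation as Ro
from workcell import readout,cams,env,finder
def proj(c,X,st=None):
    p=cams.camera_params(c);X=np.atleast_2d(X)
    if c=="wrist":
        q=st["orientation"];R=Ro.from_quat([q[1],q[2],q[3],q[0]]).as_matrix()
        T=(X-st["tcp_pos"])@R; M=np.array(p["mount"]); Y=(T-M[:3,3])@M[:3,:3]
    else: Y=X@np.array(p["R"]).T+np.array(p["t"])
    K=np.array(p["mtx"]); u=Y@K.T; return u[:,:2]/u[:,2:]
def lidpt(x,y,h,a): # y chest coordinate when shut, h height above lid top; returns chest coords
    d=175-y; z=10+h
    return np.array([x,175-d*np.cos(a)+z*np.sin(a)*1.0,150+d*np.sin(a)+z*np.cos(a)])
def world(P,pose):
    x,y,th=pose; c,s=np.cos(th),np.sin(th)
    P=np.atleast_2d(P)/1000.
    return np.c_[x+c*P[:,0]-s*P[:,1],y+s*P[:,0]+c*P[:,1],P[:,2]]
E
python3 - <<'E'
from h import *
st=readout.get_state()
F=[(-130,-180,160),(130,-180,160),(130,-180,0),(130,180,0)]
so=[(48,190),(188,423),(207,597),(686,415)]
Fs=[(-130,-180,160),(130,-180,160),(-130,-180,0),(130,-180,0)]
sio=[(285,495),(593,320),(295,600),(583,440)]
L=[(-130,-117,0),(130,-117,0),(130,175,0),(-130,175,0)]; Lo=[(145,47),(300,262),(693,250),(517,60)]
L2=[(-130,-117,0),(130,-117,0),(-130,175,0)]; L2o=[(217,332),(533,170),(30,155)]
def res(p):
    pose=p[:3];a=p[3];b=p[4]
    o=[]
    o.append(proj("scene",world(F,pose))-(np.array(so)/4+[210,170]))
    o.append(proj("side",world(Fs,pose))-(np.array(sio)/4+[225,195]))
    o.append(proj("scene",world([lidpt(*l,a) for l in L],pose))-(np.array(Lo)/4+[210,170]))
    o.append(proj("side",world([lidpt(*l,a) for l in L2],pose))-(np.array(L2o)/4+[225,195]))
    o.append((proj("wrist",world([lidpt(0,-30-b*1000,49,a)],pose),st)-[244,342])/3)
    return np.vstack(o).ravel()
r=least_squares(res,[.57,0,0.2,.3,.005],loss="soft_l1")
print(np.round(r.x,4),np.degrees(r.x[2]));print(np.round(res(r.x).reshape(-1,2),1).tolist())
pose=r.x[:3]
for n,P in [("push",lidpt(-80,-60,0,0)),("push_now",lidpt(-80,-60,0,r.x[3])),("knobnow",lidpt(0,-30-r.x[4]*1e3,49,r.x[3])),("knobshut0",(0,-30-r.x[4]*1e3,209)),("knobhome",(0,-75,209)),("edge",lidpt(0,-117,0,r.x[3])),("bow",lidpt(95,-60,41,r.x[3]))]: print(n,np.round(world(P,pose),4))
im=cams.camera_params("scene")
for c in ["scene","side"]:
  for n in ["vial","jar"]:
    d=finder.regions_of(c,n)
    print(c,n,[(round(e["conf"],2),np.round(e["point"])) for e in d[:2]])
E
```

```text
[0.5488 0.0122 0.262  0.3101 0.0059] 15.011261314285822
[[-0.8, -0.6], [-0.4, -0.1], [0.3, 2.4], [-0.3, 2.6], [-0.8, -0.2], [0.7, -0.4], [-1.3, 3.5], [-0.1, 1.1], [-0.4, -0.2], [1.3, 0.3], [2.4, -0.7], [-2.4, -0.8], [-1.3, 0.7], [0.4, -1.4], [-1.2, -0.8], [0.7, -0.1]]
push [[ 0.487  -0.0664  0.16  ]]
push_now [[ 0.4833 -0.0527  0.2312]]
knobnow [[0.5508 0.0047 0.2706]]
knobshut0 [[ 0.5581 -0.0224  0.209 ]]
knobhome [[ 0.5682 -0.0602  0.209 ]]
edge [[ 0.5747 -0.0844  0.2486]]
bow [[0.6491 0.0048 0.2703]]
scene vial [(0.78, array([264., 255.]))]
scene jar [(0.57, array([211., 279.])), (0.44, array([316., 212.]))]
side vial [(0.68, array([358., 267.]))]
side jar [(0.84, array([345., 341.]))]
```

drive_tool(
  moves=[
    [[-0.04,0,0,0,0,0,0],[-0.08,0,0,0,0,0,0],[-0.08,-0.04,0.02,-0.13,0,0,255],[-0.08,-0.091,0.053,-0.262,0,0,255],[-0.08,-0.091,0.053,-0.262,0,0,255]],
  ],
)

```text
clock: 2.17
tcp_pos: [0.4808, -0.054, 0.3116]
orientation: [0.56, 0.431, 0.561, -0.431]
wrist_force: [0.5, -0.1, 1.0]
finger_gap: 0.0321
```

```bash
cat >> h.py <<'E'
def rel(target,st=None,yaw=0.262):
    st=st or readout.get_state();q=st["orientation"];R=Ro.from_quat([q[1],q[2],q[3],q[0]]).as_matrix()
    Rt=Ro.from_euler("z",yaw).as_matrix()@np.array([[0,1,0],[0,0,-1],[-1,0,0]])
    return np.round(np.r_[R.T@(np.array(target)-st["tcp_pos"]),Ro.from_matrix(R.T@Rt).as_rotvec()],4)
E
python3 - <<'E'
from h import *
s=readout.get_state();print(s["tcp_pos"],s["finger_gap"],s["wrist_force"],s["clock"])
for c in ["scene","side","wrist"]: cv2.imwrite(f"pics/{c}1.png",cams.read_camera(c))
print(rel((.487,-.066,.158)),rel((.483,-.053,.24)))
E
```

```text
[ 0.48083348 -0.05398085  0.31162809] 0.03214536355195022 [ 0.47775613 -0.09947953  0.96071374] 2.175
[ 0.1537 -0.0012  0.013  -0.0008  0.0005 -0.0014] [ 0.0717 -0.0016 -0.0006 -0.0008  0.0005 -0.0014]
```

View pics/wrist1.png

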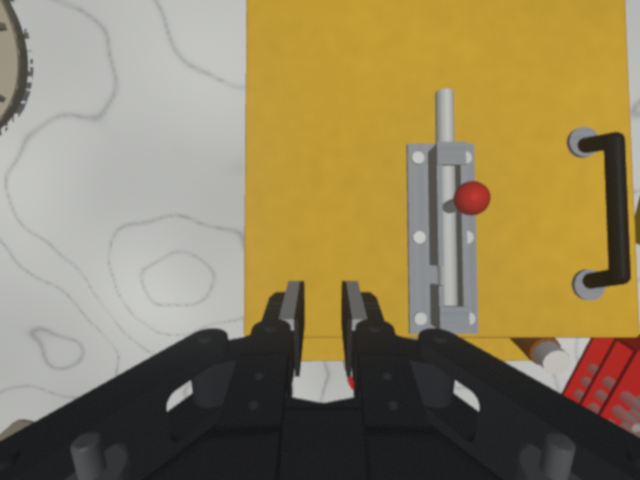

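View pics/scene1.png

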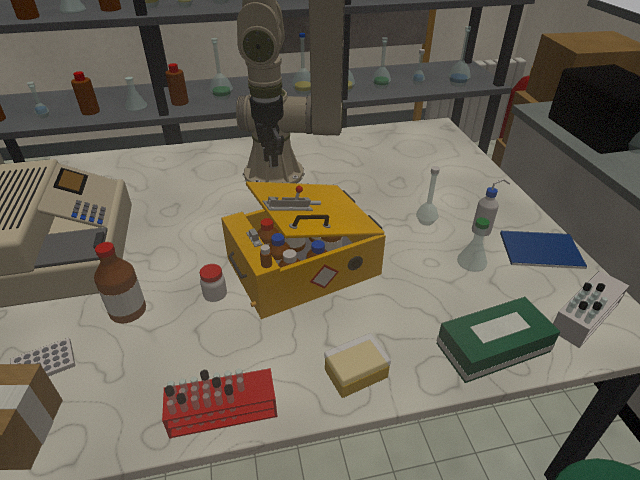

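drive_tool(
  moves=[
    [[0.03,0,0,0,0,0,255],[0.055,0,0,0,0,0,255],[0.07,0,0,0,0,0,255],[0.08,0,0.002,0,0,0,255],[0.09,0,0.003,0,0,0,255]],
  ],
)

```text
clock: 2.95
tcp_pos: [0.4866, -0.0568, 0.2224]
orientation: [0.562, 0.431, 0.559, -0.431]
wrist_force: [-0.8, -2.1, 6.0]
finger_gap: -0.0
```

drive_tool(
  moves=[
    [[0.01,0,0.002,0,0,0,255],[0.02,0,0.004,0,0,0,255],[0.03,0,0.006,0,0,0,255],[0.04,0,0.007,0,0,0,255],[0.05,0,0.008,0,0,0,255]],
  ],
)

```text
clock: 3.58
tcp_pos: [0.4895, -0.0651, 0.1721]
orientation: [0.563, 0.431, 0.559, -0.43]
wrist_force: [0.1, -2.7, 4.4]
finger_gap: -0.0003
```

drive_tool(
  moves=[
    [[0.006,0,0.001,0,0,0,255],[0.01,0,0.001,0,0,0,255],[0.013,0,0.001,0,0,0,255],[0.015,0,0.001,0,0,0,255],[0.015,0,0.001,0,0,0,255]],
  ],
)

```text
clock: 4.2
tcp_pos: [0.4899, -0.0659, 0.1598]
orientation: [0.564, 0.431, 0.558, -0.43]
wrist_force: [-7.4, 0.2, 21.5]
finger_gap: -0.0002
```

drive_tool(
  moves=[
    [[-0.03,0,0,0,0,0,255],[-0.08,0,0,0,0,0,255],[-0.12,0.02,-0.05,0,0,0,255],[-0.12,0.03,-0.07,0,0,0,255],[-0.12,0.03,-0.07,0,0,0,255]],
  ],
)

```text
clock: 4.82
tcp_pos: [0.4998, 0.0117, 0.2795]
orientation: [0.564, 0.43, 0.559, -0.429]
wrist_force: [0.2, -1.1, -0.3]
finger_gap: -0.0
```

```bash
python3 - <<'E'
from h import *
s=readout.get_state();print(s["tcp_pos"],s["wrist_force"],s["clock"])
for c in ["scene","side","wrist"]: cv2.imwrite(f"pics/{c}2.png",cams.read_camera(c))
r=finder.regions_of("wrist","knob");print([(d["conf"],d["point"],d["pixels"].sum()) for d in r])
pose=(.5488,.0122,.262)
for n,P in [("knob0",(0,-36,209)),("knobhome",(0,-75,209)),("corner",(0,-75,181)),("lidc",(-130,-117,160)),("lidh",(-130,175,160)),("lidc+",(130,-117,160))]:
  print(n,[np.round(proj(c,world(P,pose),s)[0],1).tolist() for c in ("scene","side","wrist")])
a=cv2.imread("pics/scene2.png")[170:320,210:400];b=cv2.imread("pics/side2.png")[195:345,225:385]
cv2.imwrite("pics/sc2z.png",cv2.resize(a,None,fx=4,fy=4,interpolation=cv2.INTER_CUBIC))
cv2.imwrite("pics/si2z.png",cv2.resize(b,None,fx=4,fy=4,interpolation=cv2.INTER_CUBIC))
E
```

```text
[0.49975916 0.01173669 0.27945235] [ 0.19863549 -1.14805218 -0.2518948 ] 4.825
[(0.73, [388.6, 315.3], np.int64(738))]
knob0 [[288.9, 212.7], [306.8, 250.5], [391.4, 320.7]]
knobhome [[274.8, 216.8], [314.5, 259.7], [388.4, 370.9]]
corner [[275.5, 225.7], [314.6, 265.8], [381.7, 348.1]]
lidc [[243.2, 210.7], [283.1, 302.0], [224.9, 377.2]]
lidh [[336.0, 184.4], [231.8, 233.5], [191.3, -14.1]]
lidc+ [[281.5, 267.1], [360.8, 259.8], [525.1, 376.6]]
```

View pics/wrist2.png

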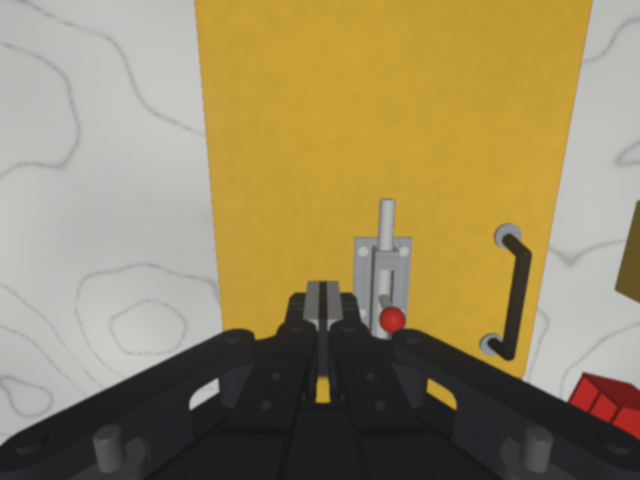

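View pics/sc2z.png

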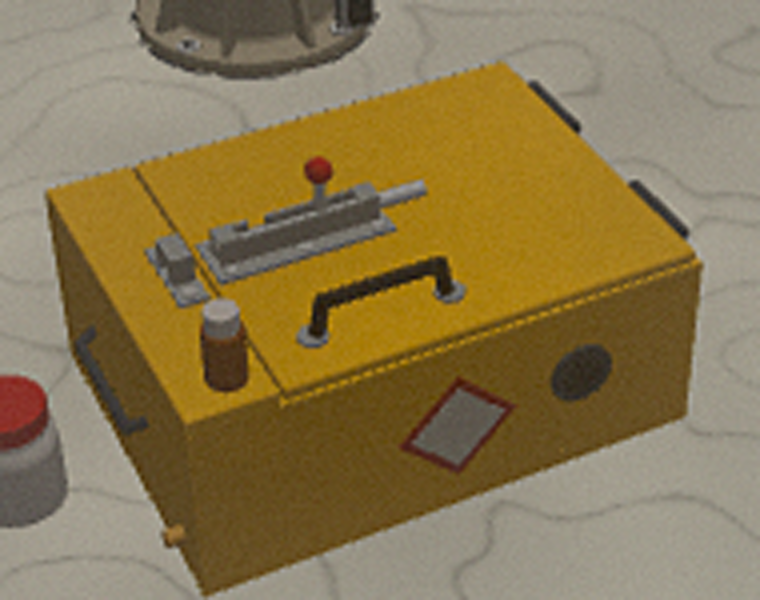

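View pics/si2z.png

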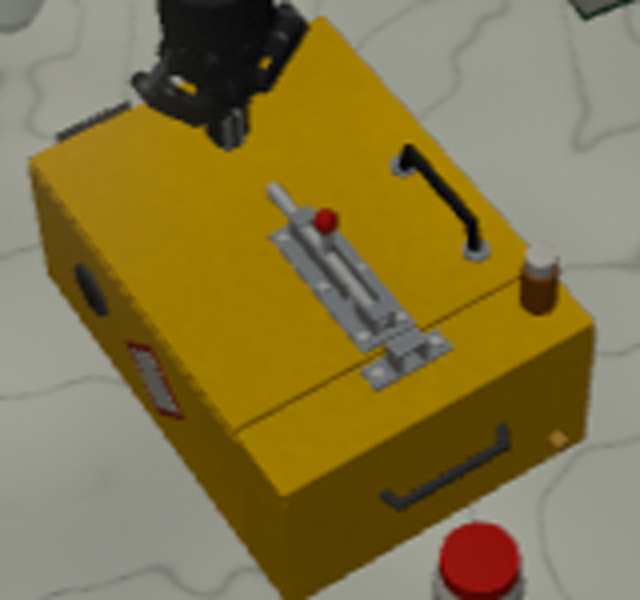

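```bash
python3 - <<'E'
from h import *
pose=(.5488,.0122,.262)
for P in [(0,0,270),(0,0,194),(0,-60,194)]: print(P,rel(world(P,pose)[0]))
E
```

```text
(0, 0, 270) [ 0.0088  0.0485  0.0101 -0.0013  0.0043 -0.0038]
(0, 0, 194) [ 0.0848  0.0482  0.0097 -0.0013  0.0043 -0.0038]
(0, -60, 194) [ 0.0851  0.0483  0.0697 -0.0013  0.0043 -0.0038]
```

drive_tool(
  moves=[
    [[0.0,0.03,0.005,0,0.004,-0.004,255],[0.009,0.048,0.01,0,0.004,-0.004,255],[0.05,0.048,0.01,0,0.004,-0.004,255],[0.085,0.048,0.01,0,0.004,-0.004,255],[0.085,0.048,0.01,0,0.004,-0.004,255]],
  ],
)

```text
clock: 5.65
tcp_pos: [0.546, 0.0114, 0.1905]
orientation: [0.558, 0.43, 0.563, -0.433]
wrist_force: [-0.3, -0.8, -0.2]
finger_gap: 0.0
```

```bash
python3 - <<'E'
from h import *
pose=(.5488,.0122,.262)
s=readout.get_state();print(s["tcp_pos"],s["wrist_force"])
for P in [(0,0,194),(0,-60,194)]: print(P,rel(world(P,pose)[0]))
cv2.imwrite("pics/wrist3.png",cams.read_camera("wrist"))
a=cams.read_camera("side")[195:345,225:385]
cv2.imwrite("pics/si3z.png",cv2.resize(a,None,fx=4,fy=4,interpolation=cv2.INTER_CUBIC))
E
```

```text
[0.54598257 0.01136803 0.19051887] [-0.30091502 -0.84255257 -0.21522916]
(0, 0, 194) [-0.0035  0.0029 -0.0001 -0.0027 -0.0026  0.0071]
(0, -60, 194) [-0.0037  0.0031  0.0599 -0.0027 -0.0026  0.0071]
```

View pics/si3z.png

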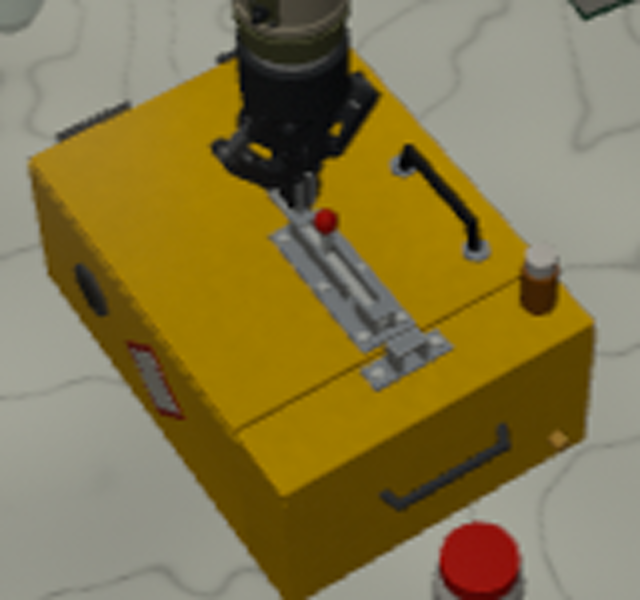

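drive_tool(
  moves=[
    [[-0.002,0.002,0.008,0,0,0,255],[-0.002,0.003,0.016,0,0,0,255],[-0.002,0.003,0.025,0,0,0,255],[-0.002,0.003,0.033,0,0,0,255],[-0.002,0.003,0.04,0,0,0,255]],
  ],
)

```text
clock: 6.38
tcp_pos: [0.5619, -0.027, 0.1964]
orientation: [0.56, 0.431, 0.561, -0.431]
wrist_force: [-0.0, 3.0, 1.6]
finger_gap: -0.0001
```

```bash
python3 - <<'E'
from h import *
pose=(.5488,.0122,.262)
for P in [(0,-55,194)]: print(P,rel(world(P,pose)[0]))
a=cams.read_camera("side")[195:345,225:385]
cv2.imwrite("pics/si4z.png",cv2.resize(a,None,fx=4,fy=4,interpolation=cv2.INTER_CUBIC))
E
```

```text
(0, -55, 194) [ 0.0024 -0.0025  0.0137 -0.0024 -0.0002  0.0004]
```

View pics/si4z.png

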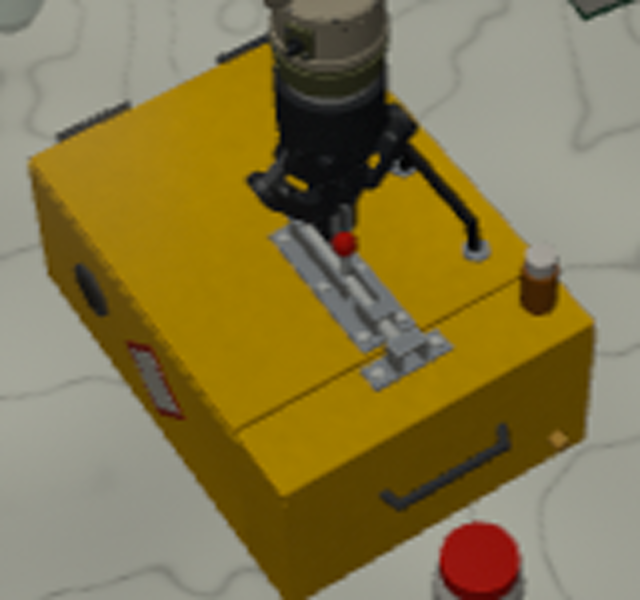

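drive_tool(
  moves=[
    [[0.001,-0.001,0.005,0,0,0,255],[0.002,-0.002,0.01,0,0,0,255],[0.002,-0.002,0.014,0,0,0,255],[0.002,-0.002,0.016,0,0,0,255],[0.002,-0.002,0.017,0,0,0,255]],
  ],
)

```text
clock: 7.05
tcp_pos: [0.5644, -0.0448, 0.1941]
orientation: [0.56, 0.431, 0.56, -0.432]
wrist_force: [-0.5, 3.2, 0.2]
finger_gap: -0.0001
```

drive_tool(
  moves=[
    [[0,0,0.002,0,0,0,255],[0,0,0.004,0,0,0,255],[0,0,0.005,0,0,0,255],[0,0,0.005,0,0,0,255],[0,0,0.005,0,0,0,255]],
  ],
)

```text
clock: 7.68
tcp_pos: [0.5642, -0.0457, 0.1941]
orientation: [0.559, 0.432, 0.563, -0.429]
wrist_force: [-3.5, 13.8, 4.8]
finger_gap: 0.0001
```

```bash
python3 - <<'E'
from h import *
a=cams.read_camera("side")[195:345,225:385]
cv2.imwrite("pics/si5z.png",cv2.resize(a,None,fx=4,fy=4,interpolation=cv2.INTER_CUBIC))
a=cams.read_camera("scene")[170:320,210:400]
cv2.imwrite("pics/sc5z.png",cv2.resize(a,None,fx=4,fy=4,interpolation=cv2.INTER_CUBIC))
E
```

```text
(no output)
```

View pics/si5z.png

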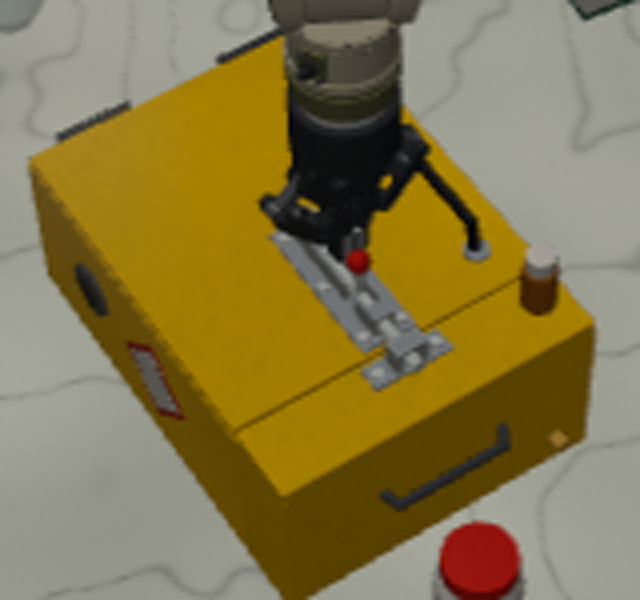

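View pics/sc5z.png

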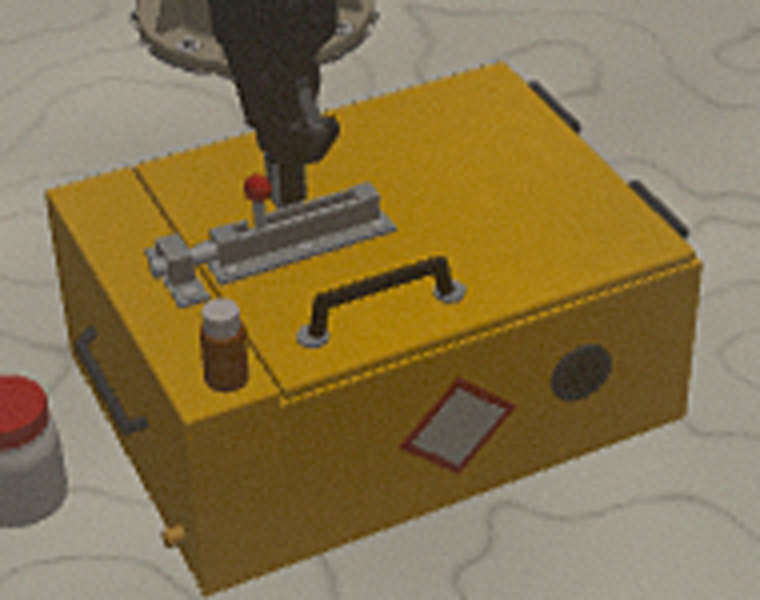

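```bash
python3 - <<'E'
from h import *
pose=(.5488,.0122,.262)
for P in [(0,-50,255),(36,-75,255),(36,-75,194),(0,-75,194),(-20,-75,190),(-38,-75,184)]: print(P,rel(world(P,pose)[0]))
E
```

```text
(0, -50, 255) [-0.0608 -0.     -0.0104 -0.0003 -0.0071  0.0012]
(36, -75, 255) [-0.0611  0.036   0.0146 -0.0003 -0.0071  0.0012]
(36, -75, 194) [-0.0001  0.0361  0.015  -0.0003 -0.0071  0.0012]
(0, -75, 194) [-0.      0.0001  0.015  -0.0003 -0.0071  0.0012]
(-20, -75, 190) [ 0.004  -0.0199  0.0151 -0.0003 -0.0071  0.0012]
(-38, -75, 184) [ 0.01   -0.0379  0.0151 -0.0003 -0.0071  0.0012]
```

drive_tool(
  moves=[
    [[-0.005,0,-0.012,0,0,0,255],[-0.06,0,-0.012,0,-0.007,0.001,255],[-0.061,0.036,0.01,0,-0.007,0.001,255],[-0.061,0.038,0.015,0,-0.007,0.001,255],[-0.061,0.038,0.015,0,-0.007,0.001,255]],
  ],
)

```text
clock: 8.4
tcp_pos: [0.6046, -0.0511, 0.2542]
orientation: [0.56, 0.43, 0.561, -0.431]
wrist_force: [-0.6, 1.2, 0.0]
finger_gap: -0.0001
```

```bash
python3 - <<'E'
from h import *
pose=(.5488,.0122,.262)
for P in [(37,-75,194)]: print(P,rel(world(P,pose)[0]))
cv2.imwrite("pics/wrist6.png",cams.read_camera("wrist"))
a=cams.read_camera("side")[195:345,225:385]
cv2.imwrite("pics/si6z.png",cv2.resize(a,None,fx=4,fy=4,interpolation=cv2.INTER_CUBIC))
s=readout.get_state()
print(proj("side",world((0,-75,209),pose)))
E
```

```text
(37, -75, 194) [ 0.0602 -0.0004 -0.0006 -0.0009 -0.0002  0.0019]
[[314.45897481 259.68653593]]
```

View pics/wrist6.png

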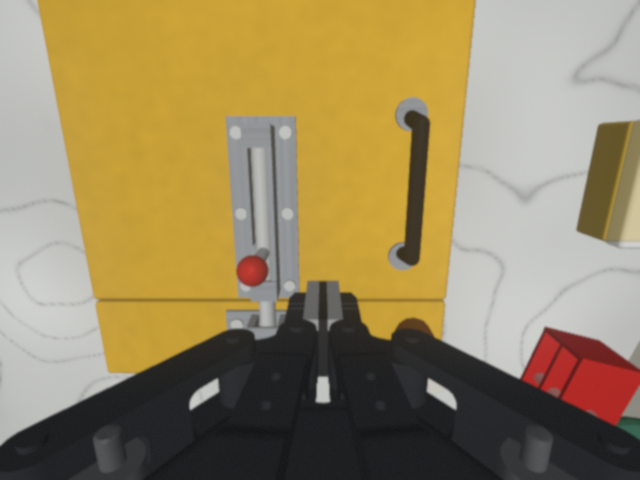

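View pics/si6z.png

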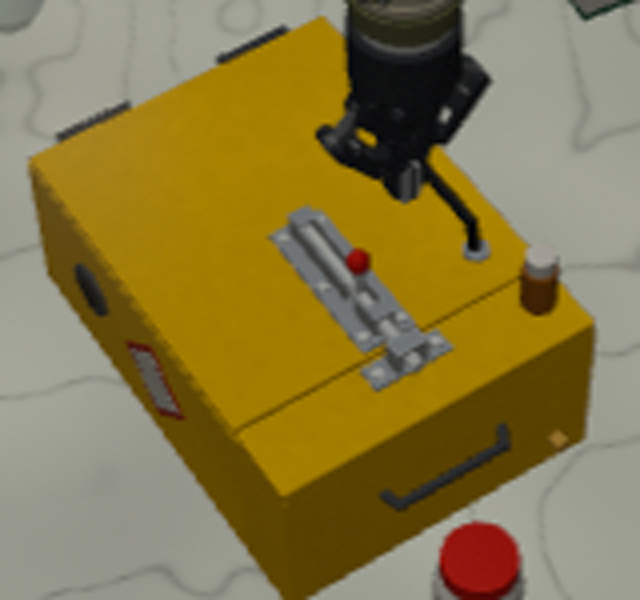

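drive_tool(
  moves=[
    [[0.03,0,0,0,0,0,255],[0.057,0,0,0,0,0,255],[0.058,-0.006,0,0,0,0,255],[0.058,-0.014,0,0,0,0,255],[0.058,-0.022,0,0,0,0,255]],
  ],
)

```text
clock: 9.12
tcp_pos: [0.5829, -0.0566, 0.1982]
orientation: [0.561, 0.431, 0.561, -0.43]
wrist_force: [0.4, 0.8, 1.8]
finger_gap: 0.0002
```

```bash
python3 - <<'E'
from h import *
pose=(.5488,.0122,.262)
for P in [(0,-75,194),(-20,-75,194)]: print(P,rel(world(P,pose)[0]))
a=cams.read_camera("side")[195:345,225:385]
cv2.imwrite("pics/si7z.png",cv2.resize(a,None,fx=4,fy=4,interpolation=cv2.INTER_CUBIC))
E
```

```text
(0, -75, 194) [ 0.0042 -0.0151 -0.0003 -0.0005  0.0006 -0.0008]
(-20, -75, 194) [ 0.0041 -0.0351 -0.0002 -0.0005  0.0006 -0.0008]
```

View pics/si7z.png

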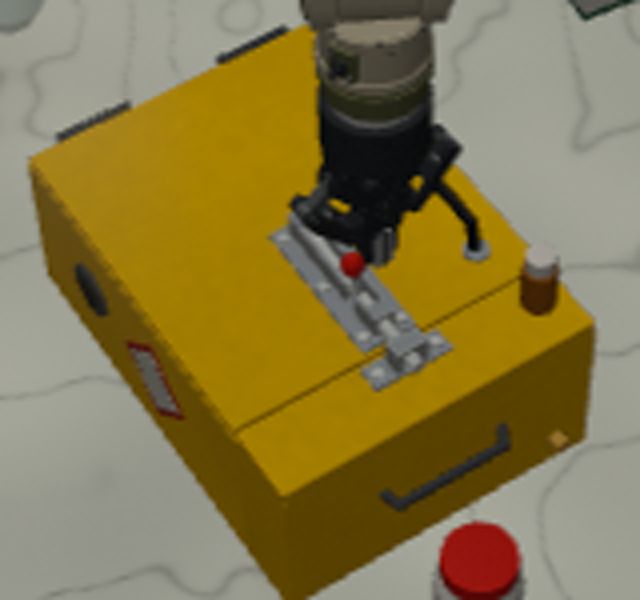

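drive_tool(
  moves=[
    [[0.003,-0.006,0,0,0,0,255],[0.005,-0.012,0,0,0,0,255],[0.006,-0.018,0,0,0,0,255],[0.006,-0.024,0,0,0,0,255],[0.007,-0.028,0,0,0,0,255]],
  ],
)

```text
clock: 9.8
tcp_pos: [0.5546, -0.0641, 0.1912]
orientation: [0.561, 0.431, 0.561, -0.431]
wrist_force: [2.0, 0.4, -0.8]
finger_gap: -0.0001
```

```bash
python3 - <<'E'
from h import *
pose=(.5488,.0122,.262)
for P in [(-20,-75,190),(-38,-75,186)]: print(P,rel(world(P,pose)[0]))
a=cams.read_camera("side")[195:345,225:385]
cv2.imwrite("pics/si8z.png",cv2.resize(a,None,fx=4,fy=4,interpolation=cv2.INTER_CUBIC))
E
```

```text
(-20, -75, 190) [ 0.0012 -0.0059 -0.0002 -0.0008  0.0005 -0.    ]
(-38, -75, 186) [ 0.0052 -0.0239 -0.0001 -0.0008  0.0005 -0.    ]
```

View pics/si8z.png

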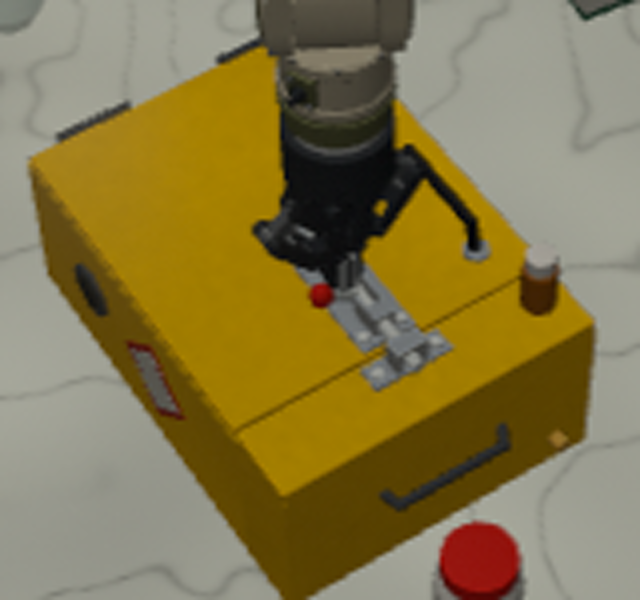

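drive_tool(
  moves=[
    [[-0.02,0.002,0,0,0,0,255],[-0.025,-0.012,0,0,0,0,255],[-0.02,-0.024,0,0,0,0,255],[-0.005,-0.024,0,0,0,0,255],[0.003,-0.024,0,0,0,0,255]],
  ],
)

```text
clock: 10.48
tcp_pos: [0.53, -0.0702, 0.1866]
orientation: [0.56, 0.43, 0.561, -0.431]
wrist_force: [-1.5, -0.2, 1.3]
finger_gap: 0.0003
```

drive_tool(
  moves=[
    [[0.001,0,0,0,0,0,255],[0.002,0,0,0,0,0,255],[0.003,0,0,0,0,0,255],[0.004,0,0,0,0,0,255],[0.004,0,0,0,0,0,255]],
  ],
)

```text
clock: 11.1
tcp_pos: [0.5301, -0.0703, 0.1845]
orientation: [0.561, 0.43, 0.561, -0.431]
wrist_force: [-5.0, -0.3, 13.8]
finger_gap: 0.0002
```

drive_tool(
  moves=[
    [[-0.03,0,0,0,0,0,255],[-0.08,0,0,0,0,0,255],[-0.1,-0.03,-0.05,0,0,0,255],[-0.1,-0.03,-0.07,0,0,0,255],[-0.1,-0.03,-0.07,0,0,0,255]],
  ],
)

```text
clock: 11.72
tcp_pos: [0.4833, -0.0091, 0.2843]
orientation: [0.561, 0.43, 0.561, -0.43]
wrist_force: [0.9, -0.2, 0.4]
finger_gap: -0.0002
```

```bash
python3 - <<'E'
from h import *
pose=(.5488,.0122,.262);s=readout.get_state()
a=np.array([1.0,1.2,1.42])
for t in a: 
  P=(-38*np.sin(t),-75,171+38*np.cos(t)); print(t,[np.round(proj(c,world(P,pose),s)[0],1).tolist() for c in ("scene","side","wrist")])
for c in ("scene","side","wrist"):
  im=cams.read_camera(c);cv2.imwrite(f"pics/{c}9.png",im)
  print(c,[(d["conf"],d["point"],d["pixels"].sum()) for d in finder.regions_of(c,"knob")])
  h=cv2.cvtColor(im,cv2.COLOR_BGR2HSV)
a=cv2.imread("pics/side9.png")[195:345,225:385];cv2.imwrite("pics/si9z.png",cv2.resize(a,None,fx=4,fy=4,interpolation=cv2.INTER_CUBIC))
a=cv2.imread("pics/scene9.png")[170:320,210:400];cv2.imwrite("pics/sc9z.png",cv2.resize(a,None,fx=4,fy=4,interpolation=cv2.INTER_CUBIC))
E
```

```text
1.0 [[270.4, 215.8], [304.9, 268.6], [370.7, 334.4]]
1.2 [[270.1, 217.2], [303.9, 270.7], [365.1, 329.7]]
1.42 [[269.9, 219.3], [303.3, 272.7], [361.1, 324.4]]
scene [(0.54, [270.5, 220.3], np.int64(44))]
side [(0.41, [303.4, 273.9], np.int64(64))]
wrist [(0.59, [380.3, 324.0], np.int64(367))]
```

View pics/si9z.png

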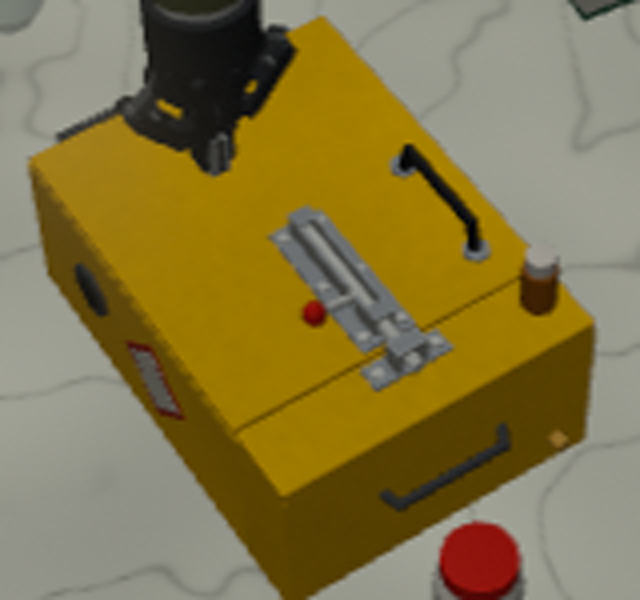

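View pics/sc9z.png

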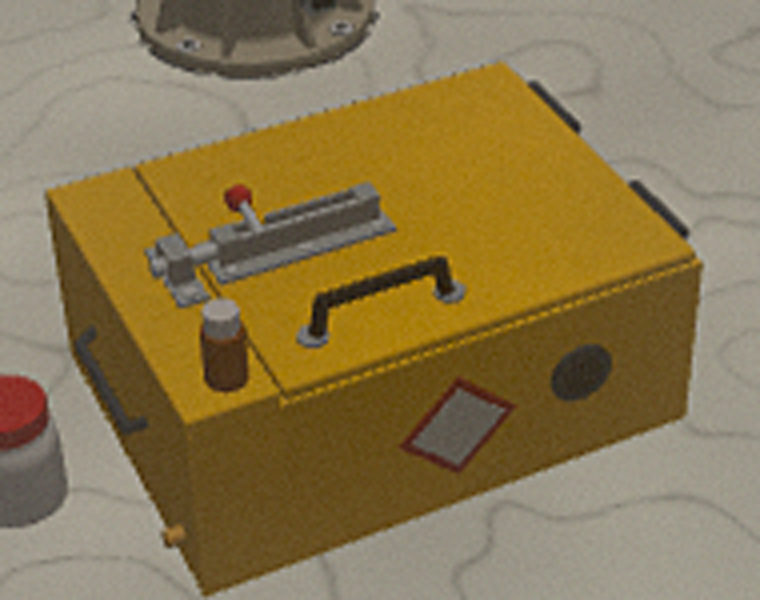

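View pics/wrist9.png

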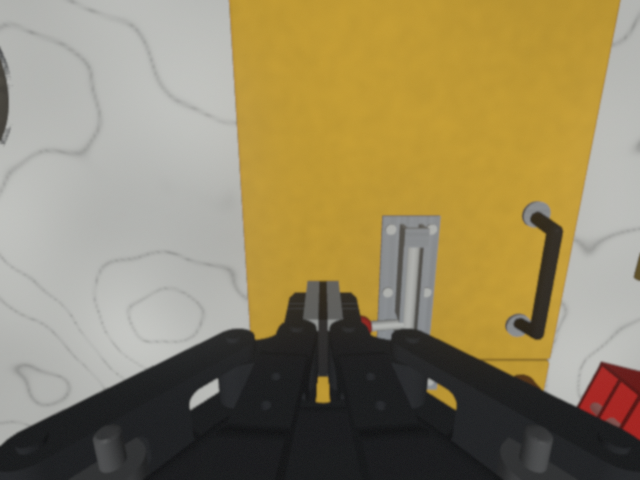

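The handle now lies flat in the notch: the knob is at scene (269.6, 219.5) and side (303.5, 273.2), which matches the 1.42 rad prediction. The lid is shut, the bolt passes through the staple, and the vial and jar haven't moved. The hand is about 10 cm above the lid.

```bash
python3 - <<'E'
from workcell import env,readout
print(readout.get_state()["clock"]);print(env.hand_in())
E
```

```text
12.025
the job is handed in; nothing more can be done
None
```

I pushed the lid shut, slid the bolt home through the staple, tipped its handle flat into the notch and handed the job in at about 12 s of the 48 s allowed. Handing in gives no verdict, so these are my own checks:

- **Lid:** pressed down at `lid_push` until the force rose to about 21 N with the fingertip at 160 mm height. The pictures afterwards show it shut and level with the rim.
- **Bolt:** pushed until it stopped against about 14 N. The knob then appeared in the scene and side pictures within about half a pixel of where it should be when home, with the handle still up. The bar shows through the staple.
- **Handle:** tipped over, then pressed down with about 14 N. In the final scene and side pictures the knob matches the fully flat position (1.42 rad) to within about a pixel.
- **Bystanders and hand:** the vial and jar look unmoved between the first and last pictures, and the hand went nowhere near the other four. The hand is clear, about 12 cm above the chest's top, with no significant wrist force.

One check disagreed. In the last wrist picture the finder put the knob's visible middle about 19 pixels to the side of the prediction. The fingers hide most of the knob there and its mask seems to include the shank, so I relied on the other two cameras.

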